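# Press a flanged bush home with the bench screw press

### The job

Press the brass bush home in the aluminium link: lay the link flat on the table of the green screw press with its big eye pushed back into the vee stop, then wind the T-handle clockwise, half a turn at a time from alternate ends of its bar, until the bush's flange is seated all the way down on the eye. Stop as soon as you feel it seat and do not force the screw further. Then wind the screw back until its foot is off the bush, leaving the link in the vee and the other things on the bench where they are.

Things in the scene. Friction and masses are not known exactly. Their poses are not given: they have to be found in the camera images.
- press: Green bench screw press, fixed to the bench. Origin on the bench under the screw's axis; z up, +x from its open front to the vee stop at the back. Base 140 x 220 x 30 mm, two columns of 20 mm at y = +-62 mm, crosshead 44 mm deep and 156 mm wide from 114 to 144 mm up, brass nut to 152 mm. Parts go in from the front (-x), under the crosshead.
- vee_centre (a point): Point on the press's table top, 30 mm above the bench under the screw's axis: the centre of the link's big eye lies there when the eye touches both faces of the vee stop. That is two dark steel bars, 16 mm high, at 90 degrees to each other, open to the press's -x; it takes in an eye up to 8 mm off to the side. Axes as the press.
- ram: The press's screw (17 mm thick); moves up and down without turning. It carries a steel foot (38 mm across) on a locked stem that is set anew for each job: the foot's flat underside lies anywhere from 0 to 5 mm below this origin, how far is not measured. Origin on the axis, 69.5 to 71.5 mm above the bench at the start; axes as the press. The foot starts 3 to 12 mm clear of a bush laid under it.
- t_handle: T-handle on the screw: steel bar 12 mm thick, along its y axis, through a hub 28 mm across that stands 12 mm above mid-bar. Origin at mid-bar, 204 mm above the bench at the start; the bar starts crosswise to the press within 0.5 rad. Clockwise from above drives screw and bar down, 12 mm a turn, 0.7 to 1.3 turns to seat the bush. It stays where it is left (under load it springs back a little).
- bar_end_a (a point): Centre of the black ball (20 mm) at the +y end of the T-handle's bar, 80 mm from the screw's axis. Pushed square to the bar at 60 mm from the axis, either end takes about 2.5 N running free and 6 to 7 N while the bush goes in, and climbs steeply once the flange seats: stop there, at about 11 N. Above 15 N the link is overloaded.
- bar_end_b (a point): Centre of the black ball (20 mm) at the -y end of the T-handle's bar, 80 mm from the screw's axis.
- link: Loose cast aluminium link lying flat on the bench, 0.3 to 0.5 kg. Origin at the centre of the underside of its big eye (48 mm across, 22 mm high); a web 26 mm wide and 20 mm high runs along its -x to a small eye (32 mm across) centred 125 mm away. Grip it across the web 75 to 105 mm from the big eye's centre, to stay clear of the crosshead; that end sticks out of the press's front.
- eye_top (a point): Centre of the top face of the link's big eye, 22 mm above its underside. Axes as the link.
- flange_under (a point): Centre of the underside of the brass bush's flange (34 mm across, 4 mm thick), in the axis of the link's big eye; it starts 3.5 to 5 mm above the eye's top face, and is home when it lies on that face, its top 56 mm above the bench in the press. The bush is a tight fit: only the press moves it (about 120 N), and it stays where it is pressed to.
- masking_tape: Roll of beige masking tape, 98 mm across, 25 mm high, lying on the bench; leave it alone.
- insulating_tape: Roll of black tape, 57 mm across, 19 mm high, lying on the bench; leave it alone.
- offcut_2: Small pine offcut, 45 x 60 x 30 mm; leave it alone.
- spirit_level: Yellow spirit level, 234 mm long, 42 mm high, at the back of the bench; leave it alone.
- spanner_17: Steel spanner, 200 mm long, 9 mm thick, lying on the bench near the robot; leave it alone.
- screwdriver_red: Red-handled screwdriver, 230 mm long, at the back of the bench; leave it alone.

How it is judged:
On the way, in this order (a step that is already met when the one before it is completed fails the run):
1. the link lies flat on the press table with its big eye in the vee stop (horizontal distance between eye_top and vee_centre below 0.005 m and z of eye_top in the frame of vee_centre below 0.025 m and angle between link's own z axis and vertical below 0.06 rad), for 0.2 s.
2. the bush's flange is seated on the eye (all of step 1 and z of flange_under in the frame of eye_top below 0.001 m), for 0.2 s.
At the end, for the whole second after the job is handed in: The bush's flange lies on the eye (within 1 mm), the link lies flat on the press table with its big eye in the vee stop (within 5 mm), at rest, and the press's foot no longer touches the bush (all of step 2 and contact force between ram and link below 0.5 N and linear speed of link below 0.01 m/s).
It fails at once if the link or bush was overloaded by the press (more than 400 N under the foot) (contact force between ram and link above 400 N).
It fails at once if another thing on the bench was moved by more than 40 mm (distance of any of masking_tape, insulating_tape, offcut_2, spirit_level, spanner_17, screwdriver_red from where it was at the start of the episode above 0.04 m).
It also fails if it takes over 72 s, if anything falls off the work surface, if the arm or the gripper's body presses on something with over 40 N, if the wrist force passes 120 N, or if a joint passes its speed limit or range.

### The arm

A 7-joint arm with a two-finger parallel gripper is mounted at the origin on a cart in front of the work surface, level with it; the furniture and walls round the work are solid. World frame = base frame: x ahead of the robot, y to its left, z up, the work surface at z = 0. Lengths are in m, angles in rad, forces in N, time in s.
With the tool pointing down it reaches from about 0.425 to 0.875 m from the base axis. Payload 4.7 kg.
Tool frame: the origin (TCP) lies at the very end of the fingers, on their centre line; the grasp point (between the pads) lies manip.grasp_offset behind it (manip.grasp_offset is the distance from the TCP to the grasp point, in m); z points along the fingers, y is the line along which they close (so a half turn about z gives the same grasp; the last joint's range is limited). The gripper opens to 85 mm and grips with 20 to 120 N. Pads are 22 mm wide; open, the fingers measure 114 mm over their backs; the gripper's body (76 mm by 85 mm) begins 54 mm behind the grasp point. The pads swing forward as they close: fully open they stand 13 mm farther back than shut.
Start: joints at [1.218, 0.321, -0.07, 1.45, 0.023, 1.371, -0.057], TCP at [0.233, -0.607, 0.231] pointing down, gripper open.
Joint ranges: [-2.86, 2.86], [-0.3, 2.09], [-1.38, 1.24], [0.06, 2.45], [-1.56, 4.7], [0.09, 2.05], [-2.69, 2.69]. Speed limits (rad/s): [2.57, 2.57, 3.14, 3.14, 3.14, 3.14, 3.14].

### API

Orientations are given as a unit quaternion [x, y, z, w].
In Python, from station import manip gives the robot as it stands. The module is installed in compiled form; this text tells all that it offers.
- The arm moves only by the tool servo_tool, never from a script. Its argument "steps" is a list that holds one entry, the list of rows, each a list of 5 numbers: the gripper command: -1 is shut, 1 is fully open, values between are in proportion, then the shift along the world's x, y, z in m, then the turn about the world's z in degrees. A call has 1 to 5 rows; each row is the pose to reach, as a shift and turn from the pose commanded when the call began; what a row does not reach only later rows make up. A row lasts 1/10 s, in which the tool goes at most 50 mm and 8.59 degrees, less where a joint would pass 70% of its speed; a pose out of reach is approached as far as the arm can. A call with a gripper value outside its range is refused whole. The fingers move at their own pace and stop on an object; the grip force is fixed at half the most. Time passes only in rows, so rows that repeat a pose let the fingers close. It gives the time, the measured TCP pose, the force, the opening and the grip force at its end, in the units of the state.
- manip.read_state(): the state, without advancing time (a new reading comes with each control period).
- manip.camera(name): name is "scene" or "top" or "wrist"; returns the picture (384x512x3 uint8, red, green, blue); there is no depth.
- manip.camera_model(name): a dict with "fx", "fy", "cx", "cy" (pixels), "rvec" (rotation vector, rad) and "tvec" (3), from world to camera coordinates, as OpenCV has them. Camera axes: x right, y down, z forward; pixel columns grow to the right and rows downward; lengths in m; the calibration is good to about 2 mm. A picture is of the moment at which its call begins: read the wrist's pose just before it. camera_model takes no time and is no camera call; for the wrist camera it gives the pose at the moment of the call.
- manip.finish_job(): hands the job in; it is judged then, once.
Trained networks look in the newest picture that a camera, given by its name, has taken for a name from the list of things; names that differ only in an ending like _2 or _b are one class to them, and where a whole thing is asked for, a point or a joint stands for the part that bears it (a point fixed in the world has none). Each returns a list of dicts, best first, with "p" (0 to 1); they miss things now and then, are a little off and sometimes report something else, mostly with a low value. They report only what shows in the picture. A call takes as long as a camera call.
- manip.silhouettes(camera, label): "pixels" (384x512 bool, what is visible of it) and "bbox" ([left, top, right, bottom] as shares, 0 to 1, of the picture: columns of its width, rows of its height, round what is visible of it).
- manip.spot_point(camera, label): "centre" ([row, column] as shares, 0 to 1, of the picture: columns of its width, rows of its height: a listed point, or the origin of a listed thing).
The state is a dict: "time": time; "joint_pos": joint angles; "joint_vel": joint speeds; "tau": joint torques, N m; "ee_pos": TCP position; "eef_rot": TCP orientation; "force": force on the tool from outside, world axes, zero at the start; "wrist_torque": the same for the moment, N m; "width": finger opening in m; "finger_force": force on a finger pad.
Only numpy, scipy, OpenCV 4.12 (cv2) and the standard library are available. Lean on these libraries where they do the work, as an engineer would, in place of code of your own. Each camera call takes 0.05 s, during which the arm holds its last target. There are 200 camera calls.

## Working session

There is one attempt and no reset: what is moved stays moved. The work goes in short steps, Python scripts to look and compute and a tool call to move; the robot and the scene stay as the last step left them, time stands still between calls to the robot, and variables do not carry over. Pictures are saved under pics/ and viewed, at most 10 in all, crops included, and the job is handed in when it is done.

Besides the shell and the picture viewer there is one more tool, called after ">>>" as name([rows], argument=value, ...), one row to a line, values as JSON. servo_tool: Moves the arm, as the interface text tells. Its arguments: {"type":"object","properties":{"steps":{"type":"array"}},"required":["steps"]}

```bash
mkdir -p pics; cat > h.py <<'E'
import numpy as np, cv2
from station import manip
def P(cam):
    m=manip.camera_model(cam); R,_=cv2.Rodrigues(np.array(m["rvec"],float)); t=np.array(m["tvec"],float).ravel()
    K=np.array([[m["fx"],0,m["cx"]],[0,m["fy"],m["cy"]],[0,0,1]]); return K,R,t
def ray(cam,rc):
    K,R,t=P(cam); d=R.T@np.linalg.inv(K)@np.array([rc[1]*512,rc[0]*384,1]); return -R.T@t,d
def atz(cam,rc,z):
    o,d=ray(cam,rc); return o+d*(z-o[2])/d[2]
def tri(rs):
    A=np.zeros((3,3));b=np.zeros(3)
    for o,d in rs:
        d=d/np.linalg.norm(d);M=np.eye(3)-np.outer(d,d);A+=M;b+=M@o
    p=np.linalg.solve(A,b); return p,[np.linalg.norm(np.cross(p-o,d/np.linalg.norm(d))) for o,d in rs]
def proj(cam,p):
    K,R,t=P(cam); q=K@(R@np.array(p)+t); return q[:2]/q[2]
def snap(cam,name):
    im=manip.camera(cam); cv2.imwrite(f"pics/{name}.png",im[:,:,::-1]); return im
E
python3 - <<'E'
from h import *
s=manip.read_state(); print(s, manip.grasp_offset)
a=snap("scene","s0");b=snap("top","t0");c=snap("wrist","w0")
cv2.imwrite("pics/both.png",cv2.resize(np.hstack([a,b]),(800,300))[:,:,::-1])
np.set_printoptions(precision=4,suppress=True)
for cam in ["scene","top"]:
    print(cam,P(cam)[1:],"pos",-P(cam)[1].T@P(cam)[2])
for l in ["vee_centre","eye_top","flange_under","link","bar_end_a","bar_end_b","t_handle","press","ram"]:
    r={}
    for cam in ["scene","top"]:
        q=manip.spot_point(cam,l); r[cam]=q
        print(l,cam,[(round(x["p"],2),np.round(x["centre"],4)) for x in q[:2]])
    if r["scene"] and r["top"]: print("   tri",tri([ray(k,r[k][0]["centre"]) for k in r]))
E
```

```text
{'time': 0.0, 'joint_pos': array([ 1.21810754,  0.3218653 , -0.07011928,  1.45170988,  0.02262198,
        1.37077501, -0.05692723]), 'joint_vel': array([-0.00108066,  0.00252143,  0.00102007,  0.00010524,  0.0003358 ,
        0.00090749, -0.00068321]), 'tau': array([-3.54869835e-04, -4.93585360e+01, -3.82635221e-01, -3.14330828e+01,
        1.27318333e-02,  1.13724562e-02,  1.40831406e-05]), 'ee_pos': array([ 0.23287339, -0.60626637,  0.23017879]), 'eef_rot': array([ 9.83226087e-01,  1.82388298e-01, -2.32980382e-04, -9.56845498e-04]), 'force': array([-0.21292569, -0.67780645, -0.17022948]), 'wrist_torque': array([0.01292582, 0.00415563, 0.06811845]), 'finger_force': 0.0, 'width': 0.08532342738498448} 0.0187
scene (array([[-0.7875, -0.6161, -0.019 ],
       [-0.2264,  0.3179, -0.9207],
       [ 0.5733, -0.7207, -0.3898]]), array([0.5716, 0.1774, 1.0492])) pos [-0.1112  1.0519  0.5832]
top (array([[ 0.0058, -1.    ,  0.0045],
       [-0.9955, -0.0062, -0.0941],
       [ 0.0941, -0.0039, -0.9956]]), array([0.2241, 0.5629, 1.6102])) pos [0.4076 0.234  1.655 ]
vee_centre scene [(0.88, ar
[... 1451 characters left out ...]
le scene [(0.62, array([0.4107, 0.543 ])), (0.41, array([0.6247, 0.4756]))]
t_handle top [(0.81, array([0.4753, 0.5992]))]
   tri (array([0.5932, 0.0711, 0.2035]), [np.float64(0.0030620571470958598), np.float64(0.0030620571470958316)])
press scene [(0.86, array([0.5477, 0.541 ])), (0.73, array([0.4141, 0.535 ]))]
press top [(0.68, array([0.4828, 0.5811]))]
   tri (array([0.6015, 0.079 , 0.0038]), [np.float64(0.00406710871371244), np.float64(0.0040671087137125715)])
ram scene [(0.52, array([0.5026, 0.54  ]))]
ram top [(0.76, array([0.4852, 0.5859])), (0.36, array([0.3859, 0.6875]))]
   tri (array([0.5949, 0.0802, 0.0743]), [np.float64(0.0021088437165253256), np.float64(0.002108843716525169)])
```

View picture.

View pics/s0.png

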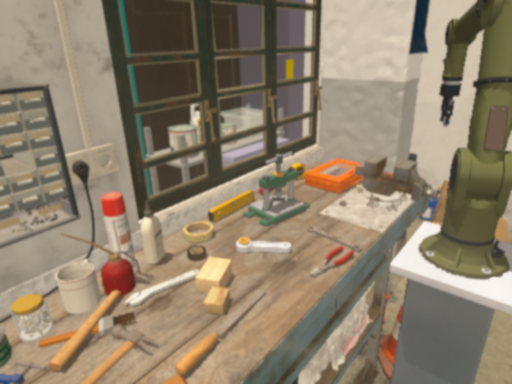

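View pics/t0.png

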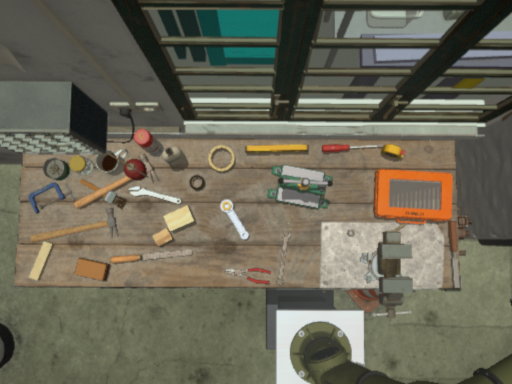

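```bash
python3 - <<'E'
from h import *
t=cv2.imread("pics/t0.png");s=cv2.imread("pics/s0.png")
a=cv2.resize(t[155:245,200:340],(800,514),interpolation=cv2.INTER_CUBIC)[:,:]
b=cv2.resize(s[145:255,225:325],(545,600),interpolation=cv2.INTER_CUBIC)
cv2.imwrite("pics/tc.png",a);cv2.imwrite("pics/sc.png",b)
E
```

```text
(no output)
```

View pics/tc.png

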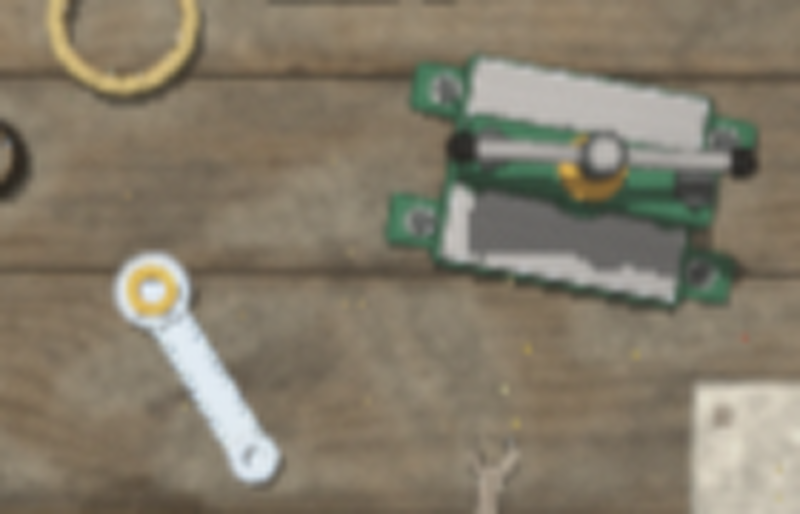

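View pics/sc.png

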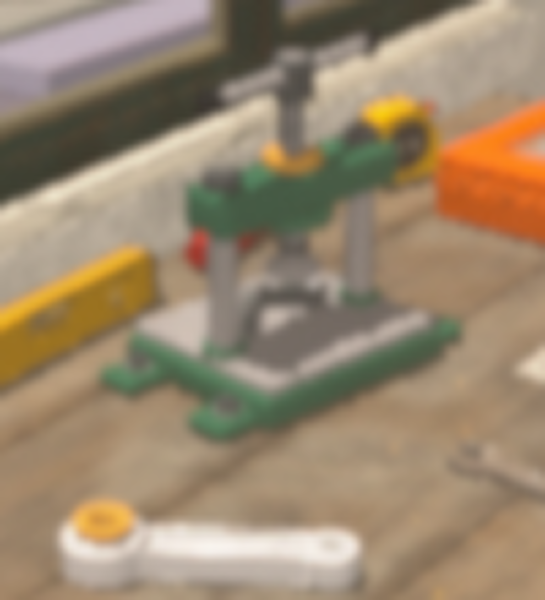

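```bash
python3 - <<'E'
from h import *
np.set_printoptions(precision=4,suppress=True)
A=tri([ray("scene",(.432,.5162)),ray("top",(.4706,.55))]);B=tri([ray("scene",(.3966,.5725)),ray("top",(.4763,.6381))])
print("ends",A,B,"mid",(A[0]+B[0])/2, "len",np.linalg.norm(A[0]-B[0]),"yaw",np.arctan2(*(A[0]-B[0])[[0,1]]*[-1,1]))
def c(u,v,z): return atz("top",((155+v/5.714)/384,(200+u/5.714)/512),z)
for n,q in dict(balls=[(462,147,.204),(742,161,.204)],hub=[(604,153,.216),(604,153,.204)],base=[(437,262,.03),(676,305,.03),(475,58,.03),(716,100,.03)],eye=[(152,290,.03)],small=[(255,460,.02)]).items():
    print(n,[c(*k) for k in q])
def s(u,v,z): return atz("scene",((145+v/5.4545)/384,(225+u/5.45)/512),z)
print("scene eye",s(102,520,.03),"small",s(335,545,.02))
for v in ["scene","top"]:
  for l in ["link","press"]:
    m=manip.silhouettes(v,l); print(v,l,[(x["p"],np.array(x["bbox"])) for x in m[:2]])
E
```

```text
ends (array([0.5964, 0.1509, 0.1956]), [np.float64(0.0009630794228882049), np.float64(0.0009630794228884837)]) (array([0.5857, 0.0022, 0.2073]), [np.float64(0.0043577865686299415), np.float64(0.004357786568629831)]) mid [0.591  0.0766 0.2015] len 0.14957771801467348 yaw -0.07166961733534333
balls [array([0.596 , 0.1544, 0.204 ]), array([ 0.5889, -0.0063,  0.204 ])]
hub [array([0.5915, 0.0743, 0.216 ]), array([0.593 , 0.0729, 0.204 ])]
base [array([0.5443, 0.1608, 0.03  ]), array([0.5177, 0.008 , 0.03  ]), array([0.6765, 0.1366, 0.03  ]), array([ 0.6501, -0.0187,  0.03  ])]
eye [array([0.5252, 0.3429, 0.03  ])]
small [array([0.4175, 0.2764, 0.02  ])]
scene eye [0.5252 0.346  0.03  ] small [0.4171 0.2787 0.02  ]
scene link [(0.7, array([0.4627, 0.6227, 0.5666, 0.6609]))]
scene press [(0.61, array([0.4797, 0.3932, 0.6096, 0.5846])), (0.46, array([0.5105, 0.4107, 0.5715, 0.4349]))]
top link [(0.59, array([0.4268, 0.5091, 0.4844, 0.6237])), (0.39, array([0.5455, 0.462 , 0.657 , 0.4958]))]
top press [(0.74, array([0.5236, 0.4263, 0.6494, 0.5445]))]
```

>>> servo_tool([
  [[1, 0.02, 0.035, 0.03, 3], [1, 0.05, 0.07, 0.05, 6], [1, 0.08, 0.105, 0.06, 9], [1, 0.11, 0.14, 0.07, 10.7], [1, 0.14, 0.18, 0.07, 10.7]],
])

```text
time: 1.75
ee_pos: [0.3744, -0.4262, 0.3033]
eef_rot: [0.962, 0.273, 0.001, 0.002]
force: [1.0, -0.1, 0.0]
width: 0.0855
finger_force: 0.0
```

>>> servo_tool([
  [[1, 0.015, 0.045, 0, 0], [1, 0.03, 0.09, 0, 0], [1, 0.045, 0.135, 0, 0], [1, 0.06, 0.18, 0, 0], [1, 0.075, 0.225, 0, 0]],
])

```text
time: 2.25
ee_pos: [0.4484, -0.1999, 0.3016]
eef_rot: [0.962, 0.273, 0.0, 0.0]
force: [0.4, -0.0, 0.7]
width: 0.0854
finger_force: 0.0
```

>>> servo_tool([
  [[1, 0.01, 0.045, 0, 0], [1, 0.02, 0.09, 0, 0], [1, 0.025, 0.135, 0, 0], [1, 0.03, 0.18, 0, 0], [1, 0.03, 0.225, 0, 0]],
])

```text
time: 2.75
ee_pos: [0.4782, 0.0251, 0.3016]
eef_rot: [0.962, 0.273, 0.0, 0.0]
force: [1.5, 0.1, 0.0]
width: 0.0852
finger_force: 0.0
```

>>> servo_tool([
  [[1, 0, 0.05, -0.01, 0], [1, -0.01, 0.1, -0.02, 0], [1, -0.02, 0.145, -0.03, 0], [1, -0.025, 0.19, -0.04, 0], [1, -0.03, 0.23, -0.06, 0]],
])

```text
time: 3.25
ee_pos: [0.4481, 0.256, 0.2426]
eef_rot: [0.962, 0.274, 0.002, 0.0]
force: [0.7, -0.2, 0.1]
width: 0.085
finger_force: 0.0
```

>>> servo_tool([
  [[1, 0, 0.02, -0.03, 0], [1, 0, 0.04, -0.06, 0], [1, 0, 0.04, -0.08, 0], [1, 0, 0.04, -0.09, 0], [1, 0, 0.04, -0.09, 0]],
])

```text
time: 3.75
ee_pos: [0.4476, 0.2923, 0.1503]
eef_rot: [0.962, 0.273, -0.001, 0.0]
force: [0.2, -0.4, 0.9]
width: 0.0854
finger_force: 0.0
```

```bash
python3 - <<'E'
from h import *
np.set_printoptions(precision=4,suppress=True)
print(manip.read_state()["ee_pos"]); snap("wrist","w1"); print("cam",-P("wrist")[1].T@P("wrist")[2])
for l,z in [("eye_top",.022),("flange_under",.026),("link",.0)]:
  for x in manip.spot_point("wrist",l)[:2]: print(l,x["p"],np.array(x["centre"]),atz("wrist",x["centre"],z))
m=manip.silhouettes("wrist","link")
for x in m[:1]:
  px=np.argwhere(x["pixels"]); print(x["p"],x["bbox"],len(px))
  w=np.array([atz("wrist",((r+.5)/384,(c+.5)/512),.02) for r,c in px[::15]])[:,:2]
  for d in (.06,.08,.09,.1):
    u=np.array([.8508,.5254]);n=np.array([-u[1],u[0]]);e=np.array([.525,.344])
    q=w-e;sel=abs(q@u+d)<.004; 
    if sel.any(): k=(q@n)[sel]; print(d,k.min(),k.max())
E
```

```text
[0.4476 0.2923 0.1503]
cam [0.5158 0.3341 0.294 ]
eye_top 0.69 [0.1961 0.4879] [0.528  0.3437 0.022 ]
flange_under 0.83 [0.193 0.485] [0.5284 0.3453 0.026 ]
link 0.89 [0.1964 0.4969] [0.5317 0.3411 0.    ]
0.63 [0.4428, 0.1167, 0.5436, 0.5867] 5962
0.06 -0.0152939320001458 0.008928944835709001
0.08 -0.01370172521663164 0.00919619474267253
0.09 -0.013811416820046737 0.009334159433258648
0.1 -0.013923504329689454 0.00947514393445721
```

View pics/w1.png

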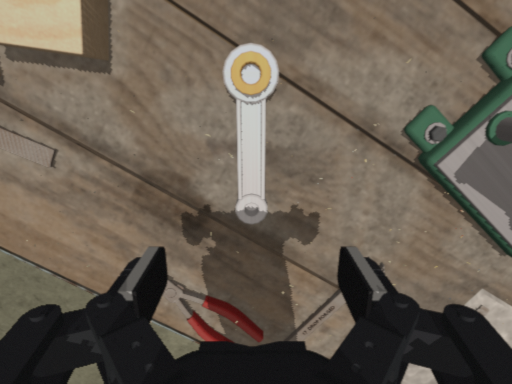

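>>> servo_tool([
  [[1, 0.002, 0.002, -0.045, 0], [1, 0.002, 0.002, -0.09, 0], [1, 0.002, 0.002, -0.125, 0], [1, 0.002, 0.002, -0.144, 0], [1, 0.002, 0.002, -0.144, 0]],
])

```text
time: 4.5
ee_pos: [0.4488, 0.2938, 0.0054]
eef_rot: [0.962, 0.273, -0.002, 0.0]
force: [-0.1, -1.0, 0.1]
width: 0.0853
finger_force: 0.0
```

>>> servo_tool([
  [[-1, 0, 0, 0, 0], [-1, 0, 0, 0, 0], [-1, 0, 0, 0, 0], [-1, 0, 0, 0, 0], [-1, 0, 0, 0, 0]],
])

```text
time: 5.0
ee_pos: [0.451, 0.2957, 0.0087]
eef_rot: [0.962, 0.273, 0.001, 0.0]
force: [-0.0, -1.2, 6.2]
width: 0.0245
finger_force: 60.3
```

>>> servo_tool([
  [[-1, 0, 0, 0.04, 0], [-1, 0, -0.02, 0.08, -4], [-1, 0, -0.05, 0.08, -12], [-1, 0, -0.09, 0.08, -20], [-1, 0, -0.12, 0.08, -28]],
])

```text
time: 5.5
ee_pos: [0.4493, 0.1724, 0.0871]
eef_rot: [1.0, 0.029, -0.0, 0.001]
force: [0.5, -0.2, -4.2]
width: 0.0245
finger_force: 60.1
```

>>> servo_tool([
  [[-1, 0.005, -0.03, 0, -7], [-1, 0.01, -0.06, 0, -13.7], [-1, 0.01, -0.08, 0, -13.7], [-1, 0.01, -0.08, 0, -13.7], [-1, 0.01, -0.08, 0, -13.7]],
])

```text
time: 6.0
ee_pos: [0.4595, 0.0951, 0.0871]
eef_rot: [0.996, -0.087, -0.0, 0.0]
force: [0.4, 0.1, -3.6]
width: 0.0241
finger_force: 60.0
```

```bash
python3 - <<'E'
from h import *
np.set_printoptions(precision=4,suppress=True)
s=manip.read_state(); print(s["ee_pos"],s["eef_rot"],s["width"]); snap("wrist","w2"); snap("top","t2");snap("scene","s2")
for l in ["eye_top","flange_under","vee_centre","ram","press","t_handle","bar_end_a"]:
  r={}
  for c in ["wrist","top","scene"]:
    q=manip.spot_point(c,l)
    if q: r[c]=q[0]
    print(l,c,[(round(x["p"],2),np.array(x["centre"]),atz(c,x["centre"],{"eye_top":.097,"vee_centre":.03,"ram":.07,"press":0,"t_handle":.204,"bar_end_a":.204,"flange_under":.101}[l])) for x in q[:2]])
a=cv2.imread("pics/w2.png");b=cv2.imread("pics/s2.png")[145:265,225:345]
cv2.imwrite("pics/m2.png",np.hstack([cv2.resize(a,(512,384)),cv2.resize(b,(384,384)) ])[:, :800])
E
```

```text
[0.4595 0.0951 0.0871] [ 0.9962 -0.0874 -0.0005  0.    ] 0.02414501232086352
eye_top wrist [(0.79, array([0.1776, 0.4883]), array([0.5479, 0.0814, 0.097 ]))]
eye_top top [(0.47, array([0.5216, 0.5906]), array([0.5412, 0.073 , 0.097 ]))]
eye_top scene [(0.73, array([0.4862, 0.5592]), array([0.5704, 0.0581, 0.097 ])), (0.38, array([0.5021, 0.5373]), array([0.5699, 0.126 , 0.097 ]))]
flange_under wrist []
flange_under top [(0.39, array([0.5154, 0.5838]), array([0.5492, 0.0855, 0.101 ]))]
flange_under scene [(0.4, array([0.488 , 0.5672]), array([0.5494, 0.0633, 0.101 ]))]
vee_centre wrist []
vee_centre top [(0.81, array([0.4914, 0.5826]), array([0.5895, 0.0809, 0.03  ]))]
vee_centre scene [(0.65, array([0.5302, 0.5488]), array([0.5871, 0.0671, 0.03  ])), (0.48, array([0.3906, 0.5727]), array([ 0.9321, -0.5322,  0.03  ]))]
ram wrist []
ram top [(0.56, array([0.4888, 0.5871]), array([0.5887, 0.0764, 0.07  ]))]
ram scene [(0.81, array([0.5031, 0.5395]), array([0.6024, 0.0751, 0.07  ]))]
press wrist [(0.77, array([0.0185, 0.4836]), array([ 0.5935,  0.0742, -0.    ])), (0.3, array([0.1724, 0.4918]), array([0.5565, 0.0778, 0.    ]))]
press top [(0.8, array([0.4898, 0.5873]), array([0.5953, 0.0691, 0.    ]))]
press scene [(0.69, array([0.5474, 0.5455]), array([0.5962, 0.0649, 0.    ]))]
t_handle wrist []
t_handle top [(0.74, array([0.4854, 0.5961]), array([0.5778, 0.0746, 0.204 ]))]
t_handle scene [(0.56, array([0.4073, 0.5352]), array([0.6152, 0.0695, 0.204 ]))]
bar_end_a wrist []
bar_end_a top [(0.81, array([0.4802, 0.6355]), array([0.5848, 0.0084, 0.204 ])), (0.67, array([0.5117, 0.584 ]), array([0.5444, 0.095 , 0.204 ]))]
bar_end_a scene [(0.75, array([0.3951, 0.5691]), array([ 0.5972, -0.0118,  0.204 ])), (0.71, array([0.4375, 0.5189]), array([0.5638, 0.184 , 0.204 ]))]
```

View pics/w2.png

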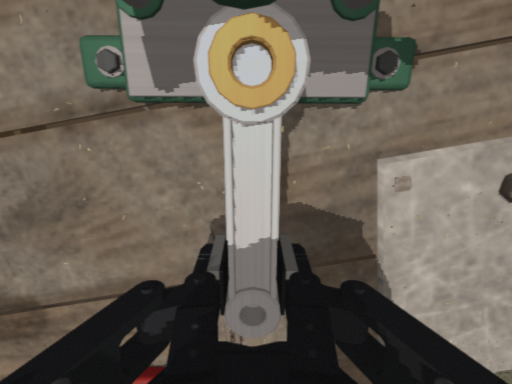

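>>> servo_tool([
  [[-1, 0, 0.0015, -0.02, 0], [-1, 0, 0.0015, -0.035, 0], [-1, 0, 0.0015, -0.044, 0], [-1, 0, 0.0015, -0.047, 0], [-1, 0, 0.0015, -0.047, 0]],
])

```text
time: 7.7
ee_pos: [0.46, 0.0967, 0.0402]
eef_rot: [0.996, -0.087, -0.0, -0.0]
force: [-0.3, 0.1, -4.1]
width: 0.024
finger_force: 60.1
```

>>> servo_tool([
  [[-1, 0.009, -0.0016, -0.001, 0], [-1, 0.018, -0.0032, -0.001, 0], [-1, 0.027, -0.0048, -0.001, 0], [-1, 0.035, -0.0062, -0.001, 0], [-1, 0.035, -0.0062, -0.001, 0]],
])

```text
time: 8.2
ee_pos: [0.4965, 0.0898, 0.0393]
eef_rot: [0.996, -0.088, 0.0, -0.0]
force: [1.2, -1.5, -6.8]
width: 0.024
finger_force: 59.7
```

>>> servo_tool([
  [[-1, 0, 0, -0.0005, 0], [-1, 0, 0, -0.001, 0], [-1, 0, 0, -0.0015, 0], [-1, 0, 0, -0.002, 0], [-1, 0, 0, -0.002, 0]],
])

```text
time: 8.7
ee_pos: [0.4953, 0.0907, 0.0377]
eef_rot: [0.996, -0.087, 0.0, -0.0]
force: [0.4, -0.1, -4.6]
width: 0.0244
finger_force: 60.0
```

>>> servo_tool([
  [[-1, 0.003, -0.0005, -0.0003, 0], [-1, 0.006, -0.001, -0.0006, 0], [-1, 0.008, -0.0014, -0.001, 0], [-1, 0.01, -0.0018, -0.001, 0], [-1, 0.01, -0.0018, -0.001, 0]],
])

```text
time: 9.2
ee_pos: [0.5035, 0.0895, 0.0358]
eef_rot: [0.996, -0.087, -0.002, -0.0]
force: [-5.6, 0.1, -0.9]
width: 0.0244
finger_force: 60.3
```

>>> servo_tool([
  [[-1, 0.001, -0.0002, -0.0005, 0], [-1, 0.002, -0.0003, -0.001, 0], [-1, 0.003, -0.0005, -0.0015, 0], [-1, 0.003, -0.0005, -0.002, 0], [-1, 0.003, -0.0005, -0.002, 0]],
])

```text
time: 9.7
ee_pos: [0.5036, 0.0895, 0.035]
eef_rot: [0.996, -0.086, -0.005, 0.001]
force: [-17.7, 1.1, 17.2]
width: 0.024
finger_force: 62.7
```

```bash
python3 - <<'E'
from h import *
np.set_printoptions(precision=4,suppress=True)
s=manip.read_state(); print(s["ee_pos"],s["eef_rot"],s["force"],s["wrist_torque"]); snap("wrist","w3");b=snap("scene","s3")[:,:,::-1]
cv2.imwrite("pics/m3.png",np.hstack([cv2.imread("pics/w3.png"),cv2.resize(b[170:250,240:300],(288,384),interpolation=cv2.INTER_CUBIC)]))
E
```

```text
[0.5036 0.0895 0.035 ] [ 0.9963 -0.0864 -0.0048  0.0012] [-17.7226   1.1117  17.2267] [ 0.1675  3.4709 -0.042 ]
```

View pics/m3.png

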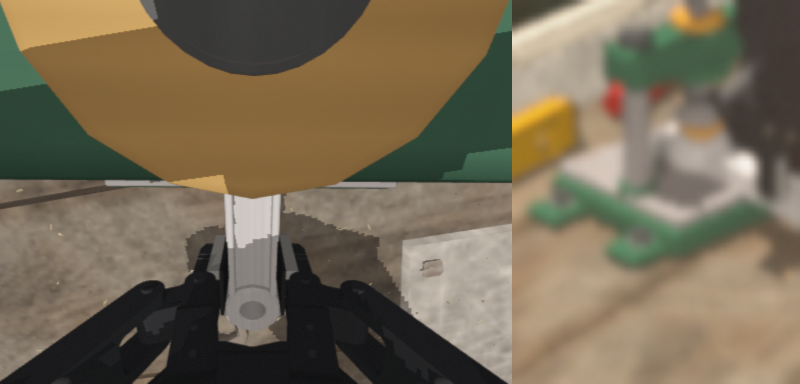

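>>> servo_tool([
  [[-1, -0.001, 0.0002, 0.001, 0], [-1, -0.002, 0.0003, 0.002, 0], [0, -0.002, 0.0003, 0.002, 0], [0, -0.002, 0.0003, 0.002, 0], [0, -0.002, 0.0003, 0.002, 0]],
])

```text
time: 10.3
ee_pos: [0.5074, 0.0884, 0.037]
eef_rot: [0.996, -0.087, 0.001, -0.0]
force: [-0.6, -0.6, -0.2]
width: 0.0424
finger_force: 0.0
```

>>> servo_tool([
  [[0.2, 0, 0, 0.015, 0], [0.2, -0.005, 0, 0.05, 0], [0.2, -0.015, 0, 0.1, 0], [0, -0.025, 0, 0.15, 0], [0, -0.025, 0, 0.2, 0]],
])

```text
time: 10.8
ee_pos: [0.48, 0.0891, 0.2375]
eef_rot: [0.996, -0.086, 0.001, 0.0]
force: [1.2, -1.0, 0.2]
width: 0.0426
finger_force: 0.0
```

```bash
python3 - <<'E'
from h import *
np.set_printoptions(precision=4,suppress=True)
s=manip.read_state(); print(s["ee_pos"],s["force"],s["joint_pos"]); a=snap("wrist","w4")[:,:,::-1];b=snap("scene","s4")[:,:,::-1];snap("top","t4")
z={"eye_top":.052,"t_handle":.204,"bar_end_a":.204,"flange_under":.056,"vee_centre":.03,"link":.03}
for l in z:
  for c in ["wrist","top","scene"]:
    print(l,c,[(round(x["p"],2),np.array(x["centre"]),atz(c,x["centre"],z[l])) for x in manip.spot_point(c,l)[:2]])
cv2.imwrite("pics/m4.png",np.hstack([a,cv2.resize(b[170:250,240:300],(288,384),interpolation=cv2.INTER_CUBIC)]))
E
```

```text
[0.48   0.0891 0.2375] [ 1.1662 -1.0239  0.2151] [ 0.5314 -0.0022 -0.7603  1.8082 -0.0003  1.3341 -1.9727]
eye_top wrist []
eye_top top []
eye_top scene [(0.83, array([0.5128, 0.5434]), array([0.6011, 0.0647, 0.052 ])), (0.27, array([0.6284, 0.6477]), array([0.2955, 0.2313, 0.052 ]))]
t_handle wrist [(0.86, array([0.0648, 0.4805]), array([0.592 , 0.0713, 0.204 ]))]
t_handle top []
t_handle scene [(0.58, array([0.532 , 0.5434]), array([0.3706, 0.3842, 0.204 ])), (0.44, array([0.4083, 0.54  ]), array([0.6056, 0.0683, 0.204 ]))]
bar_end_a wrist [(0.93, array([0.0044, 0.7752]), array([ 0.5891, -0.0052,  0.204 ])), (0.66, array([0.1076, 0.1885]), array([0.5979, 0.1496, 0.204 ]))]
bar_end_a top [(0.61, array([0.4789, 0.6428]), array([ 0.5865, -0.0038,  0.204 ])), (0.56, array([0.4638, 0.5535]), array([0.6047, 0.1461, 0.204 ]))]
bar_end_a scene [(0.74, array([0.3969, 0.5678]), array([ 0.5944, -0.0032,  0.204 ])), (0.47, array([0.4383, 0.5137]), array([0.5689, 0.1912, 0.204 ]))]
flange_under wrist []
flange_under top []
flange_under scene [(0.41, array([0.5122, 0.5459]), array([0.5932, 0.0677, 0.056 ]))]
vee_centre wrist []
vee_centre top [(0.68, array([0.4896, 0.5855]), array([0.5921, 0.0755, 0.03  ]))]
vee_centre scene [(0.8, array([0.532 , 0.5467]), array([0.5868, 0.0743, 0.03  ]))]
link wrist []
link top []
link scene [(0.92, array([0.5297, 0.549 ]), array([0.5877, 0.0655, 0.03  ]))]
```

View pics/m4.png

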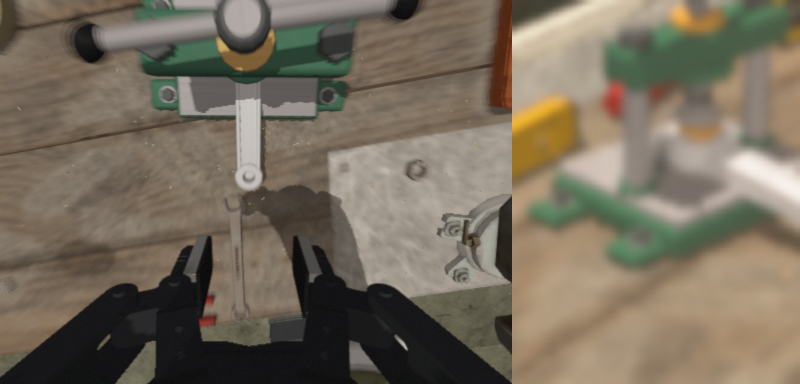

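>>> servo_tool([
  [[-1, 0.03, 0.014, 0, 0], [-1, 0.06, 0.028, 0, 0], [-1, 0.083, 0.042, 0, 0], [-1, 0.083, 0.042, -0.025, 0], [-1, 0.083, 0.042, -0.052, 0]],
])

```text
time: 12.35
ee_pos: [0.5653, 0.1315, 0.1822]
eef_rot: [0.996, -0.087, 0.001, -0.001]
force: [-0.1, -0.4, -1.0]
width: 0.0002
finger_force: 0.0
```

```bash
cat >> h.py <<'E'
np.set_printoptions(precision=4,suppress=True)
C=np.array([.5925,.0725]); ex=np.array([np.cos(-.173),np.sin(-.173)]); ey=np.array([-ex[1],ex[0]])
def tool(th,r,sgn=1):   # th deg of the pushed end; trailing side for clockwise
    t=np.radians(th);u=np.array([np.cos(t),np.sin(t)]);n=sgn*np.array([-np.sin(t),np.cos(t)])
    return C+r*u+n*(6+11*abs(n@ex)+14.5*abs(n@ey))
def barang(p,r0=None,sgn=1):
    ths=np.arange(-180,360,.25);best=None
    g=[]
    for th in ths:
        t=np.radians(th);u=np.array([np.cos(t),np.sin(t)]);n=sgn*np.array([-np.sin(t),np.cos(t)])
        q=p-C; g.append((abs(q@n-(6+11*abs(n@ex)+14.5*abs(n@ey))) if q@u>0 else 9,th))
    return min(g)[1]
def tau():
    s=manip.read_state();q=s["ee_pos"][:2]-C;F=s["force"];return q,F,q[0]*F[1]-q[1]*F[0]
E
python3 - <<'E'
from h import *
print(manip.read_state()["ee_pos"], atz("wrist",(0,0),.1)[:0])
for th in range(90,-100,-10): print(th,tool(th,56),tool(th,34))
E
```

```text
[0.5653 0.1315 0.1822] []
90 [-18.7393  56.0725] [-18.7393  34.0725]
80 [-6.4468 58.1776] [-10.2671  36.5118]
70 [ 1.544  59.3201] [-5.9804 38.6469]
60 [10.1366 59.2254] [-0.8634 40.1729]
50 [19.1327 57.6182] [ 4.9914 40.7653]
40 [28.2228 54.2645] [11.3698 40.1232]
30 [37.0001 49.0127] [17.9475 38.0127]
20 [44.9884 41.8289] [24.3151 34.3044]
10 [51.6819 32.8211] [30.0162 29.0009]
0 [56.5925 22.2496] [34.5925 22.2496]
-10 [59.3044 10.5534] [37.6387 14.3736]
-20 [60.809  1.783] [40.1358  9.3074]
-30 [60.7879 -7.666 ] [41.7354  3.334 ]
-40 [ 58.957  -17.4919] [42.104  -3.3506]
-50 [ 55.1092 -27.2854] [ 40.9679 -10.4324]
-60 [ 49.1525 -36.5546] [ 38.1525 -17.502 ]
-70 [ 41.1381 -44.764 ] [ 33.6137 -24.0908]
-80 [ 31.2743 -51.3814] [ 27.454  -29.7156]
-90 [ 19.9243 -55.9275] [ 19.9243 -33.9275]
```

>>> servo_tool([
  [[-1, 0.008, 0, 0, 0], [-1, 0.016, 0, 0, 0], [-1, 0.023, 0, 0, 0], [-1, 0.03, 0, 0, 0], [-1, 0.037, 0, 0, 0]],
])

```text
time: 12.85
ee_pos: [0.6019, 0.1303, 0.1833]
eef_rot: [0.996, -0.087, 0.0, 0.0]
force: [-3.2, -0.2, 0.1]
width: 0.0
finger_force: 1.2
```

```bash
sed -i 's/11\*/.011*/g;s/14\.5\*/.0145*/g;s/(6+/(.006+/g' h.py; python3 - <<'E'
from h import *
print(manip.read_state()["ee_pos"],tau(),barang(tau()[0]+C))
manip.camera("wrist")
for l in ["t_handle","bar_end_a"]: print(l,[(x["p"],atz("wrist",x["centre"],.203)) for x in manip.spot_point("wrist",l)])
manip.camera("scene"); print([(x["p"],x["centre"],atz("scene",x["centre"],.203)) for x in manip.spot_point("scene","bar_end_a")])
E
```

```text
[0.6019 0.1303 0.1833] (array([0.0094, 0.0578]), array([-3.2218, -0.1682,  0.0877]), np.float64(0.18464470554405554)) 59.25
t_handle [(0.69, array([0.5944, 0.0718, 0.203 ]))]
bar_end_a [(0.91, array([0.6306, 0.1468, 0.203 ]))]
[(0.71, [0.4292, 0.5023], array([0.6078, 0.1724, 0.203 ])), (0.49, [0.3971, 0.5805], array([ 0.5765, -0.0184,  0.203 ]))]
```

>>> servo_tool([
  [[-1, 0.007, -0.001, 0, 0], [-1, 0.014, -0.003, 0, 0], [-1, 0.0215, -0.0065, 0, 0], [-1, 0.028, -0.0115, 0, 0], [-1, 0.0346, -0.017, -0.001, 0]],
])

```text
time: 13.6
ee_pos: [0.6364, 0.1136, 0.1814]
eef_rot: [0.996, -0.087, 0.0, -0.0]
force: [-2.1, 0.7, 0.8]
width: 0.0001
finger_force: 1.2
```

>>> servo_tool([
  [[-1, 0.0056, -0.007, 0, 0], [-1, 0.01, -0.015, 0, 0], [-1, 0.013, -0.0245, 0, 0], [-1, 0.0147, -0.033, -0.001, 0], [-1, 0.0158, -0.04, -0.002, 0]],
])

```text
time: 14.1
ee_pos: [0.6521, 0.0726, 0.1797]
eef_rot: [0.996, -0.087, 0.001, -0.0]
force: [-0.1, 2.1, 0.0]
width: -0.0001
finger_force: 1.2
```

```bash
python3 - <<'E'
from h import *
print(manip.read_state()["ee_pos"],tau(),barang(tau()[0]+C))
E
```

```text
[0.6521 0.0726 0.1797] (array([0.0596, 0.0001]), array([-0.1404,  2.14  ,  0.0114]), np.float64(0.12762552657331364)) 338.0
```

>>> servo_tool([
  [[-1, 0, -0.0075, 0, 0], [-1, -0.001, -0.0153, 0, 0], [-1, -0.0034, -0.023, 0, 0], [-1, -0.007, -0.031, -0.001, 0], [-1, -0.0116, -0.0383, -0.002, 0]],
])

```text
time: 14.6
ee_pos: [0.64, 0.0342, 0.1777]
eef_rot: [0.996, -0.087, 0.001, 0.0]
force: [1.1, 2.1, 0.9]
width: -0.0006
finger_force: 1.0
```

>>> servo_tool([
  [[-1, -0.0046, -0.0051, 0, 0], [-1, -0.0097, -0.0097, 0, 0], [-1, -0.0156, -0.0136, 0, 0], [-1, -0.022, -0.0167, -0.001, 0], [-1, -0.0293, -0.0194, -0.001, 0]],
])

```text
time: 15.1
ee_pos: [0.6103, 0.0155, 0.1765]
eef_rot: [0.996, -0.087, 0.0, 0.0]
force: [2.1, 1.4, -0.0]
width: 0.0
finger_force: 1.0
```

```bash
python3 - <<'E'
from h import *
print(manip.read_state()["ee_pos"],tau(),barang(tau()[0]+C)-360)
for th in range(100,-75,-10): print(th,1000*(tool(th,.056)-C),1000*(tool(th,.036)-C))
E
```

```text
[0.6103 0.0155 0.1765] (array([ 0.0178, -0.057 ]), array([ 2.0583,  1.4363, -0.0319]), np.float64(0.14285753644262222)) -451.25
100 [-30.6818  51.4539] [-27.2088  31.7577]
90 [-19.3318  56.    ] [-19.3318  36.    ]
80 [-7.0393 58.1051] [-10.5123  38.409 ]
70 [ 0.9515 59.2476] [-5.8889 40.4538]
60 [ 9.5441 59.1529] [-0.4559 41.8324]
50 [18.5402 57.5457] [ 5.6844 42.2249]
40 [27.6303 54.192 ] [12.3094 41.3363]
30 [36.4076 48.9402] [19.0871 38.9402]
20 [44.3959 41.7564] [25.602 34.916]
10 [51.0894 32.7486] [31.3933 29.2756]
0 [56.     22.1771] [36.     22.1771]
-10 [58.7119 10.4809] [39.0158 13.9538]
-20 [60.2165  1.7105] [41.4227  8.5509]
-30 [60.1954 -7.7385] [42.8749  2.2615]
-40 [ 58.3645 -17.5644] [43.0436 -4.7087]
-50 [ 54.5167 -27.3579] [ 41.6609 -12.037 ]
-60 [ 48.56   -36.6271] [ 38.56   -19.3066]
-70 [ 40.5456 -44.8365] [ 33.7052 -26.0427]
```

>>> servo_tool([
  [[-1, 0.002, 0.001, 0.048, 0], [-1, -0.016, 0.04, 0.05, 0], [-1, -0.031, 0.077, 0.05, 0], [-1, -0.047, 0.115, 0.05, 0], [-1, -0.047, 0.115, 0.002, 0]],
])

```text
time: 15.6
ee_pos: [0.5643, 0.1391, 0.1847]
eef_rot: [0.997, -0.082, 0.006, -0.002]
force: [1.4, 1.5, 0.7]
width: -0.0001
finger_force: 0.0
```

>>> servo_tool([
  [[-1, 0.008, 0, -0.001, 0], [-1, 0.016, 0, -0.002, 0], [-1, 0.023, 0.001, -0.002, 0], [-1, 0.031, 0.001, -0.002, 0], [-1, 0.039, 0.001, -0.003, 0]],
])

```text
time: 16.1
ee_pos: [0.604, 0.1313, 0.1765]
eef_rot: [0.996, -0.088, 0.0, -0.0]
force: [-2.8, 0.7, 0.9]
width: 0.0006
finger_force: 1.2
```

```bash
python3 - <<'E'
from h import *
print(manip.read_state()["ee_pos"],tau(),barang(tau()[0]+C))
E
```

```text
[0.604  0.1313 0.1765] (array([0.0115, 0.0588]), array([-2.7937,  0.6968,  0.8934]), np.float64(0.17216899278083087)) 57.75
```

>>> servo_tool([
  [[-1, 0.0054, -0.001, 0, 0], [-1, 0.0109, -0.0023, 0, 0], [-1, 0.0163, -0.0047, 0, 0], [-1, 0.0217, -0.0076, -0.001, 0], [-1, 0.0267, -0.0112, -0.001, 0]],
])

```text
time: 16.6
ee_pos: [0.6281, 0.122, 0.1743]
eef_rot: [0.996, -0.086, -0.002, -0.001]
force: [-8.2, 3.1, 1.8]
width: 0.0002
finger_force: 3.4
```

>>> servo_tool([
  [[-1, 0.005, -0.0043, 0, 0], [-1, 0.0093, -0.0093, 0, 0], [-1, 0.0131, -0.015, 0, 0], [-1, 0.0163, -0.0212, -0.001, 0], [-1, 0.0187, -0.0279, -0.001, 0]],
])

```text
time: 17.1
ee_pos: [0.6471, 0.0962, 0.1733]
eef_rot: [0.996, -0.085, -0.001, -0.002]
force: [-5.2, 5.7, 0.1]
width: -0.0
finger_force: 3.0
```

```bash
python3 - <<'E'
from h import *
print(manip.read_state()["ee_pos"],tau(),barang(tau()[0]+C))
E
```

```text
[0.6471 0.0962 0.1733] (array([0.0546, 0.0237]), array([-5.2405,  5.6885,  0.1376]), np.float64(0.4346408526618642)) 1.25
```

>>> servo_tool([
  [[-1, 0.0016, -0.007, 0, 0], [-1, 0.0027, -0.0128, 0, 0], [-1, 0.0035, -0.0181, 0, 0], [-1, 0.0036, -0.0237, -0.001, 0], [-1, 0.0032, -0.0293, -0.001, 0]],
])

```text
time: 17.6
ee_pos: [0.6513, 0.0684, 0.1727]
eef_rot: [0.996, -0.085, 0.0, -0.003]
force: [-1.6, 6.5, -1.7]
width: 0.0004
finger_force: 3.3
```

```bash
python3 - <<'E'
from h import *
print(manip.read_state()["ee_pos"],tau(),barang(tau()[0]+C)-360)
for th in range(-30,-125,-5): print(th,1000*(tool(th,.036)-C))
E
```

```text
[0.6513 0.0684 0.1727] (array([ 0.0588, -0.0041]), array([-1.5512,  6.5313, -1.689 ]), np.float64(0.37761648787809754)) -27.0
-30 [42.8749  2.2615]
-35 [43.1384 -1.1561]
-40 [43.0436 -4.7087]
-45 [42.5594 -8.3523]
-50 [ 41.6609 -12.037 ]
-55 [ 40.3309 -15.7079]
-60 [ 38.56   -19.3066]
-65 [ 36.3484 -22.7721]
-70 [ 33.7052 -26.0427]
-75 [ 30.6493 -29.0575]
-80 [ 27.2088 -31.7577]
-85 [ 23.4211 -34.0884]
-90 [ 19.3318 -36.    ]
-95 [ 14.9943 -37.4493]
-100 [ 10.5123 -38.409 ]
-105 [  8.3035 -39.4949]
-110 [  5.8889 -40.4538]
-115 [  3.27   -41.2464]
-120 [  0.4559 -41.8324]
```

>>> servo_tool([
  [[-1, 0.002, 0.004, 0, 0], [-1, -0.006, 0.009, 0, 0], [-1, -0.014, 0.013, 0, 0], [-1, -0.016, 0.01, 0, 0], [-1, -0.0165, 0.008, 0, 0]],
])

```text
time: 18.1
ee_pos: [0.6348, 0.0759, 0.1729]
eef_rot: [0.996, -0.085, 0.001, -0.003]
force: [3.9, 10.4, -3.7]
width: -0.0001
finger_force: 5.0
```

>>> servo_tool([
  [[-1, -0.0002, -0.001, 0, 0], [-1, -0.0003, -0.002, 0, 0], [-1, -0.0003, -0.003, 0, 0], [-1, -0.0003, -0.004, 0, 0], [-1, -0.0003, -0.005, 0, 0]],
])

```text
time: 18.6
ee_pos: [0.6339, 0.0727, 0.1727]
eef_rot: [0.996, -0.085, 0.0, -0.004]
force: [0.4, 10.4, -3.4]
width: 0.0002
finger_force: 4.9
```

```bash
python3 - <<'E'
from h import *
print(manip.read_state()["ee_pos"],tau(),barang(tau()[0]+C)-360)
E
```

```text
[0.6339 0.0727 0.1727] (array([0.0414, 0.0002]), array([ 0.3898, 10.4195, -3.4285]), np.float64(0.431534259000638)) -34.75
```

>>> servo_tool([
  [[-1, -0.0001, -0.0012, 0, 0], [-1, -0.0002, -0.0024, 0, 0], [-1, -0.0003, -0.0036, 0, 0], [-1, -0.0004, -0.0048, 0, 0], [-1, -0.0005, -0.006, 0, 0]],
])

```text
time: 19.1
ee_pos: [0.633, 0.0673, 0.1725]
eef_rot: [0.996, -0.084, -0.0, -0.004]
force: [0.8, 11.7, -3.0]
width: -0.0002
finger_force: 4.6
```

>>> servo_tool([
  [[-1, -0.0001, -0.0008, 0, 0], [-1, -0.0002, -0.0016, 0, 0], [-1, -0.0004, -0.0024, 0, 0], [-1, -0.0005, -0.0031, 0, 0], [-1, -0.0006, -0.0031, 0, 0]],
])

```text
time: 19.6
ee_pos: [0.633, 0.0633, 0.1727]
eef_rot: [0.996, -0.085, 0.0, -0.004]
force: [1.9, 10.1, -3.4]
width: 0.0001
finger_force: 4.3
```

>>> servo_tool([
  [[-1, -0.0003, -0.001, 0, 0], [-1, -0.0005, -0.0018, 0, 0], [-1, -0.0007, -0.0024, 0, 0], [-1, -0.0009, -0.003, 0, 0], [-1, -0.0009, -0.003, 0, 0]],
])

```text
time: 20.1
ee_pos: [0.6323, 0.0601, 0.1727]
eef_rot: [0.996, -0.085, 0.001, -0.004]
force: [1.7, 9.9, -2.2]
width: -0.0
finger_force: 4.1
```

>>> servo_tool([
  [[-1, -0.0003, -0.001, -0.0005, 0], [-1, -0.0006, -0.0018, -0.0005, 0], [-1, -0.0009, -0.0024, -0.0005, 0], [-1, -0.0011, -0.003, -0.0005, 0], [-1, -0.0011, -0.003, -0.0005, 0]],
])

```text
time: 20.6
ee_pos: [0.6317, 0.0567, 0.1726]
eef_rot: [0.996, -0.085, 0.001, -0.003]
force: [3.2, 9.3, -1.4]
width: -0.0
finger_force: 3.9
```

>>> servo_tool([
  [[-1, -0.0004, -0.001, -0.0005, 0], [-1, -0.0008, -0.0018, -0.0005, 0], [-1, -0.0012, -0.0024, -0.0005, 0], [-1, -0.0015, -0.003, -0.0005, 0], [-1, -0.0015, -0.003, -0.0005, 0]],
])

```text
time: 21.1
ee_pos: [0.6305, 0.0535, 0.1724]
eef_rot: [0.996, -0.085, 0.002, -0.003]
force: [3.1, 8.2, -1.3]
width: -0.0
finger_force: 3.7
```

>>> servo_tool([
  [[-1, -0.0006, -0.0009, 0, 0], [-1, -0.0011, -0.0017, 0, 0], [-1, -0.0015, -0.0024, 0, 0], [-1, -0.0018, -0.003, 0, 0], [-1, -0.0018, -0.003, 0, 0]],
])

```text
time: 21.6
ee_pos: [0.6289, 0.0501, 0.1723]
eef_rot: [0.996, -0.085, 0.002, -0.003]
force: [4.2, 8.6, -1.0]
width: 0.0001
finger_force: 3.7
```

>>> servo_tool([
  [[-1, -0.0007, -0.0009, 0, 0], [-1, -0.0013, -0.0016, 0, 0], [-1, -0.0018, -0.0023, 0, 0], [-1, -0.0022, -0.0028, 0, 0], [-1, -0.0022, -0.0028, 0, 0]],
])

```text
time: 22.1
ee_pos: [0.6269, 0.0469, 0.1723]
eef_rot: [0.996, -0.085, 0.002, -0.003]
force: [4.8, 7.3, -1.1]
width: 0.0002
finger_force: 3.5
```

>>> servo_tool([
  [[-1, -0.0008, -0.0008, -0.0005, 0], [-1, -0.0015, -0.0015, -0.0005, 0], [-1, -0.002, -0.0021, -0.0005, 0], [-1, -0.0026, -0.0026, -0.0005, 0], [-1, -0.0026, -0.0026, -0.0005, 0]],
])

```text
time: 22.6
ee_pos: [0.6246, 0.0442, 0.172]
eef_rot: [0.996, -0.086, 0.002, -0.003]
force: [3.9, 7.8, -1.6]
width: 0.0003
finger_force: 3.5
```

>>> servo_tool([
  [[-1, -0.0009, -0.0007, -0.0003, 0], [-1, -0.0017, -0.0014, -0.0005, 0], [-1, -0.0023, -0.0019, -0.0005, 0], [-1, -0.0029, -0.0024, -0.0005, 0], [-1, -0.0029, -0.0024, -0.0005, 0]],
])

```text
time: 23.1
ee_pos: [0.6222, 0.0417, 0.1717]
eef_rot: [0.996, -0.086, 0.003, -0.003]
force: [5.6, 8.3, -1.0]
width: -0.0001
finger_force: 3.7
```

>>> servo_tool([
  [[-1, -0.0009, -0.0006, -0.0003, 0], [-1, -0.0018, -0.0012, -0.0005, 0], [-1, -0.0025, -0.0017, -0.0005, 0], [-1, -0.0031, -0.0021, -0.0005, 0], [-1, -0.0031, -0.0021, -0.0005, 0]],
])

```text
time: 23.6
ee_pos: [0.6195, 0.0395, 0.1714]
eef_rot: [0.996, -0.086, 0.003, -0.003]
force: [6.1, 7.1, -1.2]
width: 0.0
finger_force: 3.9
```

>>> servo_tool([
  [[-1, -0.001, -0.0006, -0.0003, 0], [-1, -0.0019, -0.001, -0.0005, 0], [-1, -0.0026, -0.0014, -0.0005, 0], [-1, -0.0032, -0.0018, -0.0005, 0], [-1, -0.0032, -0.0018, -0.0005, 0]],
])

```text
time: 24.1
ee_pos: [0.6167, 0.0377, 0.1711]
eef_rot: [0.996, -0.086, 0.004, -0.003]
force: [7.3, 8.0, -0.7]
width: 0.0001
finger_force: 4.1
```

>>> servo_tool([
  [[-1, -0.0009, -0.0004, -0.0003, 0], [-1, -0.0016, -0.0007, -0.0003, 0], [-1, -0.0022, -0.0009, -0.0003, 0], [-1, -0.0026, -0.0011, -0.0003, 0], [-1, -0.0026, -0.0011, -0.0003, 0]],
])

```text
time: 24.6
ee_pos: [0.6145, 0.0365, 0.1709]
eef_rot: [0.996, -0.086, 0.004, -0.003]
force: [8.3, 7.7, -0.6]
width: -0.0002
finger_force: 4.4
```

>>> servo_tool([
  [[-1, -0.0009, -0.0003, 0, 0], [-1, -0.0016, -0.0006, 0, 0], [-1, -0.0022, -0.0008, 0, 0], [-1, -0.0026, -0.0009, 0, 0], [-1, -0.0026, -0.0009, 0, 0]],
])

```text
time: 25.1
ee_pos: [0.6122, 0.0355, 0.1708]
eef_rot: [0.996, -0.086, 0.005, -0.003]
force: [9.5, 7.9, -2.7]
width: 0.0003
finger_force: 4.6
```

```bash
cat >> h.py <<'E'
def ct():
    s=manip.read_state();q=s["ee_pos"][:2]-C;F=s["force"][:2];th=barang(q+C);t=np.radians(th)
    u=np.array([np.cos(t),np.sin(t)]);n=np.array([-u[1],u[0]]);rho=q@u
    print("th",th if th<180 else th-360,"rho",rho,"N",F@n,"fric",F@u,"tau",rho*(F@n)-.006*(F@u))
E
python3 -c "
from h import *
ct()"
```

```text
th -89.5 rho 0.037193646210734975 N 9.548202202690348 fric -7.795859559803371 tau 0.4019076120342454
```

>>> servo_tool([
  [[-1, -0.0009, 0.0005, 0, 0], [-1, -0.0016, 0.0008, 0, 0], [-1, -0.0022, 0.001, 0, 0], [-1, -0.0026, 0.001, 0, 0], [-1, -0.0026, 0.001, 0, 0]],
])

```text
time: 25.6
ee_pos: [0.61, 0.0353, 0.1707]
eef_rot: [0.996, -0.086, 0.005, -0.002]
force: [10.3, 5.8, -2.9]
width: 0.0002
finger_force: 5.1
```

```bash
python3 -c "
from h import *
ct()"
```

```text
th -92.0 rho 0.036569652807775174 N 10.042716267309988 fric -6.173113885325933 tau 0.4042973304544777
```

>>> servo_tool([
  [[-1, -0.0009, 0.0003, 0, 0], [-1, -0.0017, 0.0005, 0, 0], [-1, -0.0023, 0.0006, 0, 0], [-1, -0.0028, 0.0006, 0, 0], [-1, -0.0028, 0.0006, 0, 0]],
])

```text
time: 26.1
ee_pos: [0.6076, 0.0351, 0.1706]
eef_rot: [0.996, -0.087, 0.005, -0.002]
force: [11.1, 5.2, -3.0]
width: -0.0
finger_force: 5.6
```

```bash
python3 -c "
from h import *
ct()"
```

```text
th -94.75 rho 0.035996518755403696 N 10.601112156869664 fric -6.148554435812806 tau 0.41849445919777384
```

>>> servo_tool([
  [[-1, -0.0009, 0.0003, 0, 0], [-1, -0.0017, 0.0005, 0, 0], [-1, -0.0023, 0.0006, 0, 0], [-1, -0.0028, 0.0006, 0, 0], [-1, -0.0028, 0.0006, 0, 0]],
])

```text
time: 26.6
ee_pos: [0.6053, 0.035, 0.1706]
eef_rot: [0.996, -0.087, 0.006, -0.002]
force: [13.1, 4.6, -5.4]
width: 0.0001
finger_force: 6.2
```

```bash
python3 -c "
from h import *
ct()"
```

```text
th -97.5 rho 0.035539146862114485 N 12.393141199607568 fric -6.292324724905623 tau 0.4781956135252088
```

>>> servo_tool([
  [[-1, -0.0007, 0.0002, -0.0005, 0], [-1, -0.0012, 0.0003, -0.0005, 0], [-1, -0.0017, 0.0004, -0.0005, 0], [-1, -0.002, 0.0004, -0.0005, 0], [-1, -0.002, 0.0004, -0.0005, 0]],
])

```text
time: 27.1
ee_pos: [0.6041, 0.035, 0.1705]
eef_rot: [0.996, -0.087, 0.007, -0.002]
force: [14.7, 2.9, -4.2]
width: -0.0002
finger_force: 6.8
```

```bash
python3 -c "
from h import *
ct()"
```

```text
th -99.0 rho 0.03526642730059601 N 14.078999221833435 fric -5.1515559488049645 tau 0.5274253382147664
```

>>> servo_tool([
  [[-1, -0.0006, 0.0001, 0, 0], [-1, -0.001, 0.0002, 0, 0], [-1, -0.0014, 0.0003, 0, 0], [-1, -0.0017, 0.0003, 0, 0], [-1, -0.0017, 0.0003, 0, 0]],
])

```text
time: 27.6
ee_pos: [0.6029, 0.0349, 0.1706]
eef_rot: [0.996, -0.087, 0.007, -0.002]
force: [16.5, 2.2, -4.7]
width: 0.0001
finger_force: 7.4
```

```bash
python3 -c "
from h import *
ct()"
```

```text
th -100.75 rho 0.03498993141695169 N 15.813803010790103 fric -5.264988925877375 tau 0.5849138163439942
```

>>> servo_tool([
  [[-1, -0.0005, 0.0001, 0, 0], [-1, -0.001, 0.0002, 0, 0], [-1, -0.0014, 0.0003, 0, 0], [-1, -0.0017, 0.0003, 0, 0], [-1, -0.0017, 0.0003, 0, 0]],
])

```text
time: 28.1
ee_pos: [0.6017, 0.035, 0.1706]
eef_rot: [0.996, -0.087, 0.008, -0.002]
force: [16.9, 3.2, -5.6]
width: -0.0002
finger_force: 7.9
```

```bash
python3 -c "
from h import *
ct()
s=snap('scene','s5');cv2.imwrite('pics/sc5.png',np.hstack([cv2.resize(cv2.imread('pics/s4.png')[185:230,255:300],(390,390),interpolation=cv2.INTER_CUBIC),cv2.resize(s[185:230,255:300,::-1],(390,390),interpolation=cv2.INTER_CUBIC)]))"
```

```text
th -104.0 rho 0.034210189839892734 N 15.635660834853176 fric -7.1749455986559445 tau 0.5779485990244385
```

View pics/sc5.png

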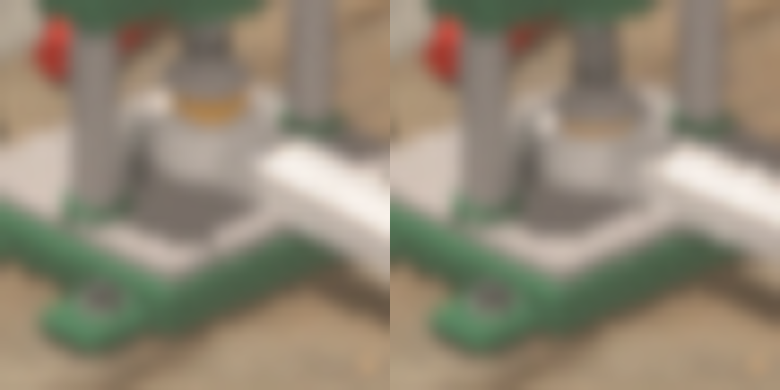

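```bash
python3 -c "
from h import *
q,F,t=tau(); M=manip.read_state()['wrist_torque']; print(q,F,t,M,'tau',t+M[2])"
```

```text
[ 0.0091 -0.0375] [16.9042  2.8124 -6.3079] 0.6602267477778111 [ 0.5433 -3.4583 -0.1074] tau 0.5528544080400382
```

>>> servo_tool([
  [[-1, -0.0004, 0.0002, 0, 0], [-1, -0.0008, 0.0005, 0, 0], [-1, -0.0012, 0.0008, 0, 0], [-1, -0.0016, 0.001, 0, 0], [-1, -0.0016, 0.001, 0, 0]],
])

```text
time: 28.65
ee_pos: [0.6004, 0.035, 0.1706]
eef_rot: [0.996, -0.088, 0.008, -0.001]
force: [18.3, 0.7, -6.7]
width: -0.0004
finger_force: 8.4
```

```bash
cat >>h.py <<'E'
def tt():
    q,F,t=tau(); M=manip.read_state()['wrist_torque']; print(q,F,'M',M,'tau',t+M[2])
E
python3 -c "
from h import *
tt();ct()"
```

```text
[ 0.0079 -0.0375] [18.3385  0.7465 -6.6711] M [ 0.163  -3.6448 -0.1322] tau 0.5606791894208863
th -107.5 rho 0.033362120302409995 N 17.265238777903257 fric -6.22648616874375 tau 0.6133638901707051
```

>>> servo_tool([
  [[-1, -0.0004, 0.0002, 0, 0], [-1, -0.0008, 0.0005, 0, 0], [-1, -0.0012, 0.0006, 0, 0], [-1, -0.0016, 0.0008, 0, 0], [-1, -0.0016, 0.0008, 0, 0]],
])

```text
time: 29.15
ee_pos: [0.5991, 0.0352, 0.1705]
eef_rot: [0.996, -0.088, 0.009, -0.001]
force: [18.9, 0.8, -7.8]
width: -0.0002
finger_force: 8.8
```

```bash
python3 -c "
from h import *
tt();ct();manip.camera('top');manip.camera('scene')
for c in ['top','scene']: print(c,[(x['p'],atz(c,x['centre'],.191)[:2]-C) for x in manip.spot_point(c,'bar_end_a')])"
```

```text
[ 0.0066 -0.0373] [18.9131  0.8439 -7.7923] M [ 0.0206 -3.8922 -0.0972] tau 0.6133902488318115
th -111.25 rho 0.0323510537157463 N 17.32128870570658 fric -7.641374949788358 tau 0.6062101910429933
top [(0.53, array([0.028 , 0.0676]))]
scene [(0.73, array([0.0064, 0.0924])), (0.63, array([-0.0152, -0.0782]))]
```

>>> servo_tool([
  [[-1, 0.009, 0, 0, 0], [-1, 0.009, 0, 0.045, 0], [-1, -0.02, -0.002, 0.048, 0], [-1, -0.05, -0.003, 0.048, 0], [-1, -0.05, -0.003, 0.048, 0]],
])

```text
time: 29.85
ee_pos: [0.539, 0.0331, 0.2168]
eef_rot: [0.996, -0.087, -0.001, 0.002]
force: [-0.1, 0.1, -1.2]
width: -0.0001
finger_force: 0.0
```

```bash
python3 -c "
from h import *
s=manip.read_state();print((s['ee_pos'][:2]-C)*1000,s['ee_pos'][2],s['force'])
for th in range(-115,-20,8): print(th,1000*(tool(th,.056,-1)-C))
manip.camera('top');print([(x['p'],atz('top',x['centre'],.191)[:2]-C) for x in manip.spot_point('top','bar_end_a')])"
```

```text
[-53.5036 -39.4262] 0.2168245317609426 [-0.1274  0.1202 -1.1982]
-115 [-42.1509 -42.1339]
-107 [-34.2606 -48.0842]
-99 [-25.7776 -52.6153]
-91 [-20.088  -55.6579]
-83 [-13.7631 -58.1104]
-75 [ -6.8379 -59.8077]
-67 [  0.6052 -60.5793]
-59 [  8.4339 -60.2639]
-51 [ 16.4676 -58.7233]
-43 [ 24.483  -55.8569]
-35 [ 32.2236 -51.6129]
-27 [ 39.4128 -45.9987]
[(0.57, array([-0.0041,  0.077 ])), (0.32, array([-0.0172,  0.0163]))]
```

>>> servo_tool([
  [[-1, 0, -0.004, -0.025, 0], [-1, 0, -0.006, -0.046, 0], [-1, 0.011, -0.009, -0.046, 0], [-1, 0.022, -0.012, -0.046, 0], [-1, 0.033, -0.016, -0.046, 0]],
])

```text
time: 30.45
ee_pos: [0.5768, 0.0179, 0.1716]
eef_rot: [0.996, -0.087, 0.0, -0.001]
force: [-3.1, 2.0, 0.7]
width: 0.0001
finger_force: 1.4
```

>>> servo_tool([
  [[-1, 0.007, -0.003, 0, 0], [-1, 0.014, -0.004, 0, 0], [-1, 0.021, -0.005, 0, 0], [-1, 0.0285, -0.0045, 0.001, 0], [-1, 0.0365, -0.003, 0.001, 0]],
])

```text
time: 30.95
ee_pos: [0.6116, 0.0143, 0.1715]
eef_rot: [0.996, -0.087, -0.0, 0.0]
force: [-4.9, -0.2, -0.1]
width: -0.0003
finger_force: 1.6
```

>>> servo_tool([
  [[-1, 0.005, 0.0015, 0, 0], [-1, 0.01, 0.004, 0, 0], [-1, 0.0145, 0.0065, 0, 0], [-1, 0.019, 0.0095, 0.001, 0], [-1, 0.023, 0.0128, 0.001, 0]],
])

```text
time: 31.45
ee_pos: [0.6349, 0.0272, 0.1726]
eef_rot: [0.996, -0.087, 0.0, 0.0]
force: [-3.8, -2.3, 1.1]
width: 0.0001
finger_force: 1.4
```

```bash
python3 -c "
from h import *
s=manip.read_state();print((s['ee_pos'][:2]-C)*1000,s['ee_pos'][2],s['force'],barang(s['ee_pos'][:2],sgn=-1))
manip.camera('top');print([(x['p'],atz('top',x['centre'],.193)[:2]-C) for x in manip.spot_point('top','bar_end_a')])
s=snap('scene','s6');a=cv2.resize(s[165:230,245:310,::-1],(500,500),interpolation=cv2.INTER_CUBIC)
cv2.imwrite('pics/s6c.png',a)
for l,z in [('eye_top',.052),('link',.03)]: print(l,[(x['p'],atz('scene',x['centre'],z)) for x in manip.spot_point('scene',l)])"
```

```text
[ 42.4114 -45.3118] 0.17261375878533292 [-3.8066 -2.3444  1.0606] -25.25
[(0.61, array([-0.0712,  0.0347]))]
eye_top [(0.64, array([0.596 , 0.0619, 0.052 ]))]
link [(0.86, array([0.5798, 0.1018, 0.03  ]))]
```

View pics/s6c.png

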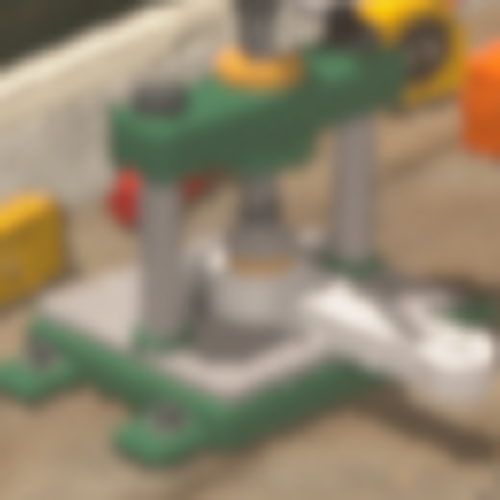

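>>> servo_tool([
  [[-1, -0.004, -0.008, 0, 0], [-1, -0.004, -0.008, 0.04, 0], [-1, -0.004, -0.008, 0.08, 0], [-1, -0.03, -0.03, 0.1, 0], [-1, -0.03, -0.03, 0.1, 0]],
])

```text
time: 32.2
ee_pos: [0.6049, -0.0059, 0.2769]
eef_rot: [0.996, -0.089, 0.003, 0.002]
force: [0.1, -0.0, -0.7]
width: 0.0
finger_force: 0.0
```

```bash
python3 -c "
from h import *
s=manip.read_state();print(s['ee_pos'],s['force']);print(manip.finish_job())"
```

```text
[ 0.6049 -0.0059  0.2769] [ 0.12   -0.0273 -0.6636]
the job is handed in; nothing more can be done
None
```

I handed the job in: I put the link in the vee, wound the screw about 1.05 turns until it felt seated (about 10 N at 60 mm) and wound it back about 80 degrees; no verdict came back, and seating is judged from the push force and turn angle, not measured directly.

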